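# Open the safety-capped remover jar at the nail station

### The arm

A 6-joint arm with a two-finger parallel gripper is mounted at the origin on the work surface. World frame = base frame: x ahead of the robot, y to its left, z up, the work surface at z = 0. Lengths are in mm, angles in rad, forces in N, time in s.
With the tool pointing down it reaches from about 350 to 975 mm from the base axis. Payload 7.1 kg.
Tool frame: the origin (TCP) lies midway between the tips of the shut fingers; the grasp point (between the pads) lies 19 mm behind it (ctrl.hold_point_z is the distance from the TCP to the grasp point, in mm); z points along the fingers, y is the direction in which the jaws open and shut (so a half turn about z gives the same grasp; the last joint's range is limited). The gripper opens to 88 mm and grips with 3 to 60 N. Pads are 20 mm wide; open, the fingers measure 115 mm over their backs; the gripper's body (75 mm by 178 mm) begins 61 mm behind the grasp point.
Start: joints at [1.291, 0.423, 1.63, -0, 1.089, -0.019], TCP at [161.127, 603.857, 222.675] pointing down, gripper open.
Joint ranges: [-3, 3], [-0.9, 2.11], [0.09, 2.58], [-1.31, 4.45], [0.11, 2.69], [-2.54, 2.54]. Speed limits (rad/s): [2.39, 2.39, 3.01, 3.14, 3.14, 3.14].

### API

Orientations are given as a rotation vector (axis times angle).
In Python, from workcell import ctrl, eyes gives the robot as it stands.
- The arm moves only by the tool move_arm, never from a script. Its argument "deltas" is a list of rows, each a list of 6 numbers: the shift along the tool's x, y, z in mm, then the turn, a rotation vector about the tool's x, y, z in rad. A call has 1 to 5 rows; each row shifts and turns the pose as measured when the row begins, along the tool's axes as they then stand; what a row does not reach is not made up. A row lasts 1/12 s, in which the tool goes at most 41.7 mm and 7.16 degrees, less where a joint would pass 70% of its speed; a pose out of reach is approached as far as the arm can. A call is refused whole if a number of a shift passes 41.7 or a number of a turn 0.125, either way. A call with a gripper value outside its range is refused whole. "hand" is the closure, from -1 (fully open) to 1 (shut), set as the call begins (left out, the last holds). The fingers move at their own pace and stop on an object; the grip force is fixed at half the most. Time passes only in rows, so rows that do not move let the fingers close. It gives the time, the measured TCP pose, the force and the opening at its end, in the units of the state.
- ctrl.get_obs(): the state, without advancing time (a new reading comes with each control period).
- eyes.get_image(name): name is "scene" or "top"; returns a dict with "frame" (420x560x3 uint8, red, green, blue), "range_z" (420x560 float32, mm along the optical axis (not along the pixel's ray), 0 where there is no reading), "fx", "fy", "cx", "cy" (pixels), "cam_to_world" (4x4, takes a point from camera to world coordinates). Camera axes: x right, y down, z forward; pixel columns grow to the right and rows downward; lengths in mm; the calibration is good to about 2 mm. A picture is of the moment at which its call begins.
- ctrl.close_job(): hands the job in, once; it reports no verdict.
The state is a dict: "t": time; "qpos": joint angles; "qvel": joint speeds; "joint_torque": joint torques, N m; "ee_pos": TCP position; "orientation": TCP orientation; "ft_force": force on the tool from outside, world axes, zero at the start; "moment": the same for the moment, N m; "width": finger opening in mm.
Only numpy, scipy, OpenCV 4.12 (cv2) and the standard library are available. Lean on these libraries where they do the work, as an engineer would, in place of code of your own. Each camera call takes 0.05 s, during which the arm holds its last target.

### The job

Lift the clear hinged cover of the solvent tray by its steel bar and lay it back gently onto its open stop. Then press the blue safety cap of the remover jar down against its spring, keep it pressed while twisting it counter-clockwise until it is free, and lift it off. Finish still gripping the cap, upright and still, about 10 cm straight above the jar with the cover still open; leave everything else on the table where it stands.

Things in the scene. Friction and masses are not known exactly. Their poses are not given: they have to be found in the camera images.
- tray: Grey tray fixed to the table, 185 (x) x 220 (y) mm, base 12 mm thick; origin at the centre of its underside. -x is its front (robot side), +x the hinge side. Back wall, 200 mm wide, x = 80 to 88 mm, clear, up to 130 mm. Two front posts, 10 mm dia, at x = -50, y = +-95 mm, rise to 131 mm under the shut cover. Sides open.
- cover (a joint): Angle of the cover: 0 shut (level), grows as the front edge rises, 1.85 fully open on its stop (16 deg past upright). Nearly free hinge: it falls shut before upright, and rests on its open stop by its own weight. Clear panel in a pink frame, 130 mm from hinge to front edge, 190 mm wide, 8 mm thick, about 0.16 kg.
- cover_hinge (a point): Middle of the cover's hinge axis, which lies along the tray's y; at x = +72, y = 0, z = +135 mm in the tray's frame. Turns with the cover.
- cover_bar (a point): Middle of the cover's steel grip bar: round, 10 mm dia, along the tray's y, 84 mm between its two 8 mm stems, in the plane of the cover, 176 mm from the hinge axis; 46 mm from the bar's axis to the frame's front edge. Shut, it is at x = -104, z = +135 mm in the tray's frame.
- jar: Amber jar with white neck, fixed in the tray, cannot turn; origin at the centre of its underside, 12 mm above the table; z up its axis. Body 72 mm dia to 48 mm height, tapering to 44 mm dia at 60 mm; 44 mm collar to 70 mm; neck 31 mm dia with three hooks (41 mm dia), up to 98.5 mm. A red dot on the shoulder marks +x.
- jar_mouth (a point): Centre of the top of the jar's neck, 98.5 mm above the jar's origin.
- cap_center (a point): Centre of the blue push-and-turn cap: 50 mm dia, 28 mm tall, 30 g, red pointer on top along its x. Locked: 94 mm above the jar's origin, pointer in line with the jar's dot, held up by a spring (5.5 N). Press: 9.5 N at the hard bottom 5.5 mm lower. Pressed 4 mm or more it turns counter-clockwise seen from above; free to lift at 40 to 80 deg of turn (aim 60; stop at 82). Unpressed it cannot turn.
- polish_teal: Loose nail polish bottle, teal, 30 mm diameter, 75 mm tall with cap; origin at the centre of its underside. Leave alone.
- polish_red: The same in red. Leave alone.
- polish_lilac: The same in lilac. Leave alone.
- dish: Loose small glass dish, 52 mm diameter, 30 mm tall; origin under its centre. Leave alone.
- file: Black nail file lying flat, 170 x 22 x 6 mm; origin under its centre, length along x. Leave alone.
- brush: Thin clear-handled brush lying flat, about 175 mm long, 9 mm thick, along x. Leave alone.
- separator: Pink toe separator comb, 85 x 47 mm, 22 mm tall, origin under its back bar. Leave alone.

How it is judged (in metres and radians):
On the way, in this order (a step that is already met when the one before it is completed fails the run):
1. the cover is lifted back onto its open stop (value of joint cover above 1.75 rad), for 0.2 s.
2. the cap is pressed down against its spring (z of cap_center in the frame of jar below 0.0915 m and value of joint cover above 1.7 rad), for 0.1 s.
3. the cap is twisted out of its locks while on the jar (angle between the x axis of cap_center and the x axis of jar, either way round above 0.6 rad and z of cap_center in the frame of jar below 0.105 m and horizontal distance between cap_center and jar_mouth below 0.006 m), for 0.05 s.
At the end, for the whole second after the job is handed in: Cover open beyond 1.7 rad; cap gripped by the fingers (over 2 N), touching neither jar, tray nor cover, its centre 60 to 160 mm above the jar's mouth and within 30 mm of its axis sideways, tilted less than 0.3 rad, moving slower than 0.03 m/s (value of joint cover above 1.7 rad and z of cap_center in the frame of jar_mouth between 0.06 and 0.16 m and horizontal distance between cap_center and jar_mouth below 0.03 m and angle between cap_center's own z axis and vertical below 0.3 rad and contact force between cap and the fingers above 2 N and contact force between cap and jar below 0.1 N and contact force between cap and tray below 0.1 N and linear speed of cap below 0.03 m/s); the arm keeps its last pose, push and grip.
It fails at once if the cover is slammed (turns faster than 2 rad/s either way) (velocity of joint cover above 2 rad/s or velocity of joint cover below -2 rad/s).
It fails at once if something else on the table is moved by over 25 mm (distance of any of polish_teal, polish_red, polish_lilac, dish, file, brush, separator from where it was at the start of the episode above 0.025 m).
It fails at once if something standing is knocked over (angle between any of polish_teal, polish_red, polish_lilac, dish, file, brush, separator's own z axis and vertical above 0.5 rad).
It also fails if it takes over 61 s, if anything falls off the work surface, if the arm or the gripper's body presses on something with over 40 N, if the wrist force passes 120 N, or if a joint passes its speed limit or range.

## Working session

There is one attempt and no reset: what is moved stays moved. The work goes in short steps, Python scripts to look and compute and a tool call to move; the robot and the scene stay as the last step left them, time stands still between calls to the robot, and variables do not carry over. Pictures are saved under pics/ and viewed, and the job is handed in when it is done.

Besides the shell and the picture viewer there is one more tool, called after ">>>" by a JSON object that holds its "api" and its "payload". move_arm: Moves the arm, as the interface text tells. Its arguments: {"type":"object","properties":{"deltas":{"type":"array"},"hand":{"type":"number"}},"required":["deltas"]}

```bash
mkdir -p pics; ls
cat > h.py <<'E'
import numpy as np, cv2
from workcell import ctrl, eyes
def snap(n,tag):
    d=eyes.get_image(n); cv2.imwrite(f'pics/{tag}.png',d['frame'][:,:,::-1]); np.savez(f'pics/{tag}.npz',**d); return d
def pts(d):
    z=d['range_z'].astype(float); v,u=np.mgrid[:z.shape[0],:z.shape[1]]
    P=np.stack([(u-d['cx'])/d['fx']*z,(v-d['cy'])/d['fy']*z,z,np.ones_like(z)],-1)
    return (P@np.array(d['cam_to_world']).T)[...,:3]
def ray(d,u,v,h):
    M=np.array(d['cam_to_world']); r=M[:3,:3]@[(u-d['cx'])/d['fx'],(v-d['cy'])/d['fy'],1]; o=M[:3,3]
    return o+r*(h-o[2])/r[2]
E
python3 - <<'E'
from h import *
for n in('scene','top'):
    d=snap(n,n+'0'); print(n,d['fx'],d['cx'],d['cy'],np.round(d['cam_to_world'],3).tolist())
o=ctrl.get_obs(); print(o)
E
```

```text
pics
scene 543.859292386166 270.25284819404527 201.91494882512035 [[-0.268, 0.582, -0.768, 1312.003], [0.963, 0.145, -0.226, 271.247], [-0.02, -0.8, -0.599, 732.148], [0.0, 0.0, 0.0, 1.0]]
top 414.9796089782708 284.0855109367966 212.80253692186236 [[0.006, -0.993, 0.121, 379.038], [-1.0, -0.007, -0.012, 35.897], [0.013, -0.12, -0.993, 1146.952], [0.0, 0.0, 0.0, 1.0]]
{'t': 0.1, 'qpos': array([ 1.29099917e+00,  4.23744196e-01,  1.63062292e+00, -1.30468690e-06,
        1.08857335e+00, -1.89932093e-02]), 'qvel': array([-0.00027349, -0.00130392, -0.00188176,  0.00129835, -0.0004399 ,
        0.00136063]), 'joint_torque': array([-1.96866049e-04, -5.45616460e+01, -2.74324018e+01,  6.46028691e-02,
        1.87320571e-02, -5.67540451e-05]), 'ee_pos': array([160.99357342, 603.3893088 , 221.98837571]), 'orientation': array([-4.08482846e-01, -3.11472126e+00,  2.09370283e-03]), 'ft_force': array([0.35235077, 0.24285903, 0.31245455]), 'moment': array([-0.01143858, -0.02253027, -0.04607019]), 'width': 87.66469295506927}
```

View pics/scene0.png

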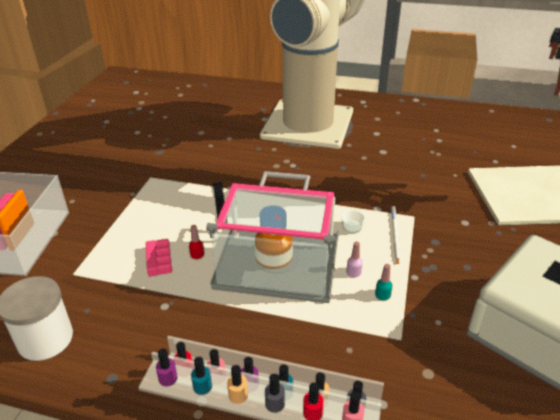

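View pics/top0.png

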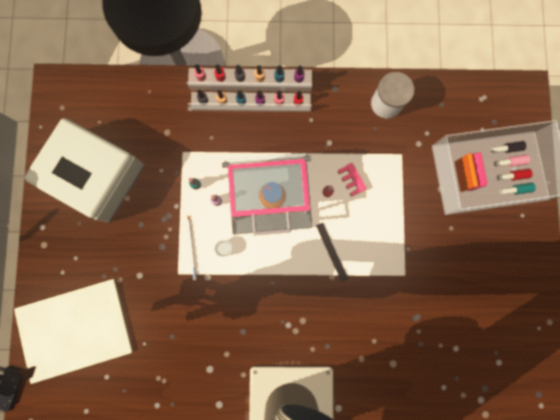

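Run:
```python
from h import *
a=cv2.imread('pics/top0.png')[145:285,170:415]; cv2.imwrite('pics/tz.png',cv2.resize(a,None,fx=3.2,fy=3.2,interpolation=cv2.INTER_CUBIC))
a=cv2.imread('pics/scene0.png')[165:310,130:430]; cv2.imwrite('pics/sz.png',cv2.resize(a,None,fx=2.6,fy=2.6,interpolation=cv2.INTER_CUBIC))
d=dict(np.load('pics/top0.npz')); P=pts(d); hsv=cv2.cvtColor(d['frame'],cv2.COLOR_RGB2HSV)
s=dict(np.load('pics/scene0.npz')); 
for u,v in [(230,168),(306,160),(311,213),(232,216),(254,231),(288,231),(272,232),(237,222),(304,222),(300,250),(270,195),(333,208),(345,208),(322,208)]:
    print(u,v,np.round(P[v,u]),d['frame'][v,u])
```

```text
230 168 [611. 157. 142.] [246 104 135]
306 160 [634. -30. 140.] [139 115 105]
311 213 [516. -52.  23.] [169 152 131]
232 216 [506. 164.  19.] [217 133 135]
254 231 [456.  96. 139.] [198 179 162]
288 231 [457.  14. 142.] [199 180 162]
272 232 [454.  52. 144.] [196 177 159]
237 222 [490. 151.  13.] [161 151 133]
304 222 [492. -33.  12.] [151 142 125]
300 250 [415. -23.  -2.] [203 185 161]
270 195 [545.  58. 139.] [137 150 163]
333 208 [ 533. -115.    0.] [247 238 218]
345 208 [ 533. -149.   -0.] [220 201 173]
322 208 [533. -84.  -1.] [207 187 162]
```

View pics/tz.png

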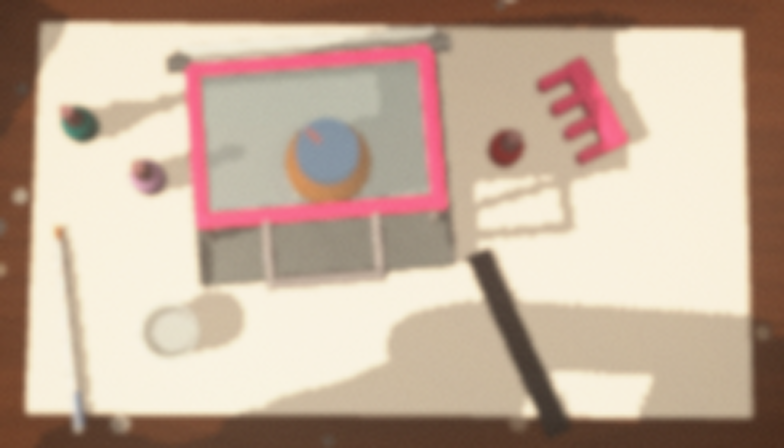

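View pics/sz.png

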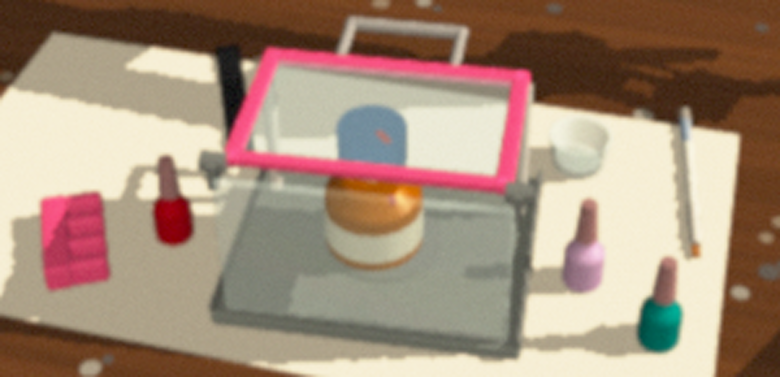

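Run:
```python
from h import *
d=dict(np.load('pics/top0.npz')); s=dict(np.load('pics/scene0.npz'))
def project(d,p):
    M=np.linalg.inv(d['cam_to_world']); q=M@np.r_[p,1]; return d['fx']*q[0]/q[2]+d['cx'],d['fy']*q[1]/q[2]+d['cy']
for nm,d_ in(('top',d),('scene',s)):
    hsv=cv2.cvtColor(d_['frame'],cv2.COLOR_RGB2HSV)
    m=cv2.inRange(hsv,(160,110,150),(179,255,255))
    n,l,st,c=cv2.connectedComponentsWithStats(m); i=1+np.argmax(st[1:,2]*st[1:,3]); 
    pk=(l==i).astype(np.uint8)
    cs=max(cv2.findContours(pk,cv2.RETR_EXTERNAL,cv2.CHAIN_APPROX_NONE)[0],key=cv2.contourArea)
    w=np.array([ray(d_,u,v,139)[:2] for u,v in cs[:,0]],np.float32)
    r=cv2.minAreaRect(w); print(nm,'frame',r, cv2.boxPoints(r).round().tolist())
    b=cv2.inRange(hsv,(98,60,90),(120,255,255)); n,l,st,c=cv2.connectedComponentsWithStats(b)
    for k in range(1,n):
        if st[k,4]>60: print(' blue',st[k],c[k])
    # bar plane
z=pts(d); 
# bar: points with height 125..150 and in x<475
P=z; m=(P[...,2]>120)&(P[...,2]<155)&(P[...,0]<470)&(P[...,0]>440)&(P[...,1]>0)&(P[...,1]<110)
print('bar top',P[m].mean(0),P[m].min(0),P[m].max(0)); y=P[m]; print(np.polyfit(y[:,1],y[:,0],1))
P=pts(s); m=(P[...,2]>120)&(P[...,2]<155)&(P[...,0]<475)&(P[...,0]>435)&(P[...,1]>-10)&(P[...,1]<120)
y=P[m]; print('bar scene',len(y),y.mean(0),y.min(0),y.max(0),np.polyfit(y[:,1],y[:,0],1))
```

```text
top frame ((564.7820434570312, 62.2576789855957), (129.59983825683594, 192.6409912109375), 5.302243709564209) [[491.0, 152.0], [509.0, -40.0], [638.0, -28.0], [620.0, 164.0]]
scene frame ((569.4501342773438, 63.745140075683594), (137.05081176757812, 196.2142791748047), 4.940031051635742) [[493.0, 156.0], [510.0, -40.0], [646.0, -28.0], [629.0, 167.0]]
 blue [261 207  24  20 375] [272.36533333 216.66666667]
bar top [456.93306037  55.46167375 139.79162522] [448.74820022   6.21097906 133.45502971] [469.24474837  99.0958021  145.18872643]
[-4.69160094e-02  4.59535101e+02]
bar scene 256 [460.61422099  55.7544775  139.06332767] [449.63249284   8.59881927 132.04924381] [474.89235061 101.12423286 144.74268903] [-5.62195877e-02  4.63748715e+02]
```

```bash
cat >> h.py <<'E'
from scipy.linalg import expm, logm
from scipy.spatial.transform import Rotation as Ro
EX=np.array([0.9958,0.0917,0]); YAW=np.arctan2(EX[1],EX[0])
def down(yaw_y):
    y=np.array([np.cos(yaw_y),np.sin(yaw_y),0]); z=np.array([0,0,-1.]); return np.stack([np.cross(y,z),y,z],1)
def T(R,p): M=np.eye(4); M[:3,:3]=R; M[:3,3]=p; return M
def cur(): o=ctrl.get_obs(); return T(Ro.from_rotvec(o['orientation']).as_matrix(),o['ee_pos'])
def plan(Tt,n):
    A=np.linalg.inv(cur())@Tt; X=np.real(logm(A))/n; E=expm(X)
    return np.r_[E[:3,3].round(2),Ro.from_matrix(E[:3,:3]).as_rotvec().round(4)]
def st():
    o=ctrl.get_obs(); M=cur(); print('t',round(o['t'],2),'p',o['ee_pos'].round(1),'yawy',round(np.arctan2(M[1,1],M[0,1]),4),'z',M[:3,2].round(3),'F',o['ft_force'].round(1),'w',round(o['width'],1),'q',o['qpos'].round(2))
E
python3 - <<'E'
from h import *
st(); print(plan(T(down(YAW),[455,52,215]),20))
E
```

```text
t 0.1 p [161.  603.4 222. ] yawy 1.31 z [-0.    -0.001 -1.   ] F [0.4 0.2 0.3] w 87.7 q [ 1.29  0.42  1.63 -0.    1.09 -0.02]
[-3.229e+01 -7.950e+00  3.600e-01 -1.000e-04  0.000e+00  6.090e-02]
```

>>> {"api": "move_arm", "payload": {"deltas": [[-32.3,-8,0.4,0,0,0.061],[-32.3,-8,0.4,0,0,0.061],[-32.3,-8,0.4,0,0,0.061],[-32.3,-8,0.4,0,0,0.061],[-32.3,-8,0.4,0,0,0.061]], "hand": 0.1}}

```text
t: 0.52
ee_pos: [294.3, 506.3, 217.8]
orientation: [-0.879, -3.014, 0.004]
ft_force: [1.1, 0.1, 0.9]
width: 58.1
```

>>> {"api": "move_arm", "payload": {"deltas": [[-32.3,-8,0.4,0,0,0.061],[-32.3,-8,0.4,0,0,0.061],[-32.3,-8,0.4,0,0,0.061],[-32.3,-8,0.4,0,0,0.061],[-32.3,-8,0.4,0,0,0.061]]}}

```text
t: 0.93
ee_pos: [397.1, 366.2, 214.1]
orientation: [-1.348, -2.836, 0.007]
ft_force: [0.7, -0.1, 0.1]
width: 39.5
```

>>> {"api": "move_arm", "payload": {"deltas": [[-32.3,-8,0.4,0,0,0.061],[-32.3,-8,0.4,0,0,0.061],[-32.3,-8,0.4,0,0,0.061],[-32.3,-8,0.4,0,0,0.061],[-32.3,-8,0.4,0,0,0.061]]}}

```text
t: 1.35
ee_pos: [450.7, 200.5, 211.3]
orientation: [-1.784, -2.585, 0.009]
ft_force: [2.0, -0.2, -0.1]
width: 39.3
```

Run:
```python
from h import *
st()
for n in (6,8): print(plan(T(down(YAW),[455,52,215]),n))
```

```text
t 1.35 p [450.7 200.5 211.3] yawy 0.3622 z [-0.004 -0.004 -1.   ] F [ 2.  -0.2 -0.1] w 39.3 q [ 0.4   0.25  1.92 -0.    0.98  0.04]
[-2.423e+01 -5.430e+00 -5.700e-01 -8.000e-04  5.000e-04  4.510e-02]
[-1.82e+01 -3.97e+00 -4.30e-01 -6.00e-04  4.00e-04  3.38e-02]
```

>>> {"api": "move_arm", "payload": {"deltas": [[-24.2,-5.4,-0.6,0,0,0.045],[-24.2,-5.4,-0.6,0,0,0.045],[-24.2,-5.4,-0.6,0,0,0.045],[-24.2,-5.4,-0.6,0,0,0.045],[-24.2,-5.4,-0.6,0,0,0.045]]}}

```text
t: 1.77
ee_pos: [456.0, 68.5, 213.7]
orientation: [-2.081, -2.352, 0.012]
ft_force: [0.8, 0.4, -0.4]
width: 38.8
```

>>> {"api": "move_arm", "payload": {"deltas": [[-20,-5,-0.6,0,0,0.03],[0,0,0,0,0,0]]}}

```text
t: 1.93
ee_pos: [452.4, 43.9, 214.1]
orientation: [-2.124, -2.313, 0.015]
ft_force: [0.6, 1.5, 0.2]
width: 39.5
```

Run:
```python
from h import *
st()
for n in (1,2): print(plan(T(down(YAW),[455,52,195]),n))
snap('top','top1');snap('scene','scene1')
a=cv2.imread('pics/scene1.png')[125:310,130:430]; cv2.imwrite('pics/sz1.png',cv2.resize(a,None,fx=2.6,fy=2.6,interpolation=cv2.INTER_CUBIC))
```

```text
t 1.93 p [452.4  43.9 214.1] yawy 0.0851 z [-0.007 -0.006 -1.   ] F [0.6 1.5 0.2] w 39.5 q [ 0.07  0.19  2.   -0.01  0.97 -0.01]
[ 7.990e+00  3.410e+00  1.905e+01 -7.800e-03  5.300e-03 -6.700e-03]
[ 3.98e+00  1.69e+00  9.54e+00 -3.90e-03  2.70e-03 -3.30e-03]
```

View pics/sz1.png

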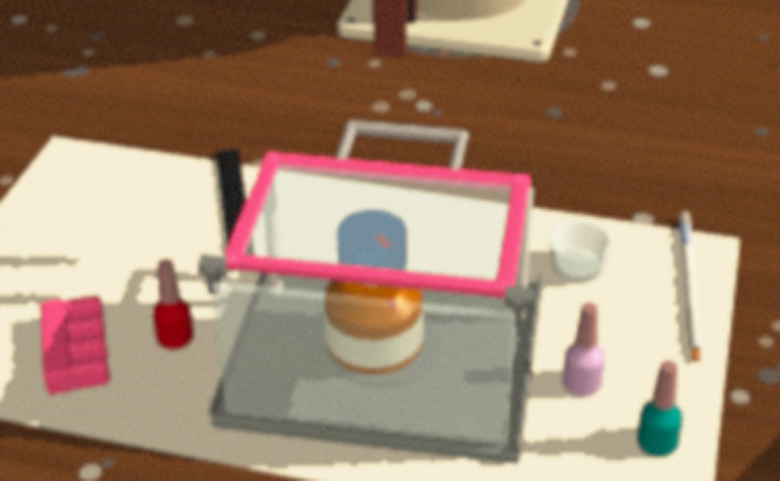

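Run:
```python
from h import *
s=dict(np.load('pics/scene0.npz'));d=dict(np.load('pics/top0.npz'))
for dd,c,h in ((s,[(263.8,172.9),(309.2,176.1)],137),(d,[(254.4,233),(288.7,231)],138)):
    print([ray(dd,u,v,h).round(1) for u,v in c])
# precise bar row in scene: columns profile at u=275..300
g=s['frame'].astype(float).mean(2)
for u in (275,285,297): print(u,g[166:186,u].round())
g=d['frame'].astype(float).mean(2)
for u in (262,271,280): print(u,g[224:242,u].round())
```

```text
[array([460.5,   9.5, 137. ]), array([450.1,  98.4, 137. ])]
[array([451.5,  95.3, 138. ]), array([456.9,  11.8, 138. ])]
275 [132. 115.  89.  77.  71.  94. 143. 162. 158. 139. 115.  90.  72.  61.
  61.  57.  49.  42.  45.  47.]
285 [ 69.  76.  77.  74.  71.  73.  92. 140. 160. 156. 137. 116.  93.  72.
  68.  66.  65.  56.  49.  40.]
297 [ 78.  82.  92.  80.  73.  76.  69.  95. 141. 159. 156. 138. 114.  92.
  71.  67.  67.  62.  66.  63.]
262 [145. 145. 146. 145. 145. 141. 139. 151. 171. 181. 200. 223. 236. 239.
 239. 239. 239. 239.]
271 [143. 142. 143. 142. 142. 140. 149. 165. 177. 193. 221. 234. 238. 239.
 238. 239. 238. 239.]
280 [137. 140. 141. 141. 140. 144. 160. 173. 185. 208. 228. 236. 239. 239.
 239. 239. 238. 239.]
```

>>> {"api": "move_arm", "payload": {"deltas": [[10,3.4,19,-0.008,0.005,-0.007],[0,0,25,0,0,0],[0,0,10,0,0,0],[0,0,0,0,0,0]]}}

```text
t: 2.37
ee_pos: [457.9, 60.6, 159.5]
orientation: [2.106, 2.327, 0.01]
ft_force: [-0.7, -0.2, -0.1]
width: 39.3
```

Run:
```python
from h import *
st()
for n in (1,2,3): print(plan(T(down(YAW),[455,54,116]),n))
```

```text
t 2.37 p [457.9  60.6 159.5] yawy 0.0997 z [ 0.006  0.003 -1.   ] F [-0.7 -0.2 -0.1] w 39.3 q [0.1  0.28 2.03 0.   0.82 0.  ]
[-6.390e+00 -3.830e+00  4.349e+01  6.500e-03 -2.100e-03  7.900e-03]
[-3.190e+00 -1.870e+00  2.175e+01  3.300e-03 -1.000e-03  3.900e-03]
[-2.12e+00 -1.24e+00  1.45e+01  2.20e-03 -7.00e-04  2.60e-03]
```

>>> {"api": "move_arm", "payload": {"deltas": [[-4,-2.2,12,0.005,-0.002,0.006],[0,0,12,0,0,0],[0,0,8,0,0,0],[0,0,0,0,0,0],[0,0,0,0,0,0]]}}

```text
t: 2.78
ee_pos: [457.4, 61.2, 127.3]
orientation: [2.106, 2.331, 0.003]
ft_force: [-0.7, 0.3, 0.2]
width: 39.3
```

Run:
```python
from h import *
st()
for n in (1,2): print(plan(T(down(YAW),[455,54,116]),n))
```

```text
t 2.78 p [457.4  61.2 127.3] yawy 0.1015 z [ 0.002  0.001 -1.   ] F [-0.7  0.3  0.2] w 39.3 q [0.11 0.34 2.05 0.   0.75 0.  ]
[-6.91e+00 -3.12e+00  1.13e+01  1.80e-03 -8.00e-04  9.70e-03]
[-3.46e+00 -1.55e+00  5.65e+00  9.00e-04 -4.00e-04  4.80e-03]
```

>>> {"api": "move_arm", "payload": {"deltas": [[-6,-2.5,9,0.002,0,0.009],[0,0,2,0,0,0],[0,0,0,0,0,0]]}}

```text
t: 3.03
ee_pos: [456.6, 55.3, 116.9]
orientation: [2.115, 2.322, 0.004]
ft_force: [0.8, 0.2, -0.1]
width: 39.1
```

Run:
```python
from h import *
st()
print(plan(T(down(YAW),[455,54,116]),1))
d=snap('scene','scene2')
a=d['frame'][100:240,180:380,::-1]; cv2.imwrite('pics/sz2.png',cv2.resize(a,None,fx=4,fy=4,interpolation=cv2.INTER_CUBIC))
```

```text
t 3.03 p [456.6  55.3 116.9] yawy 0.0931 z [ 0.002  0.001 -1.   ] F [ 0.8  0.2 -0.1] w 39.1 q [ 0.09  0.35  2.06  0.    0.72 -0.  ]
[-1.12e+00 -1.74e+00  8.80e-01  2.40e-03 -9.00e-04  1.20e-03]
```

View pics/sz2.png

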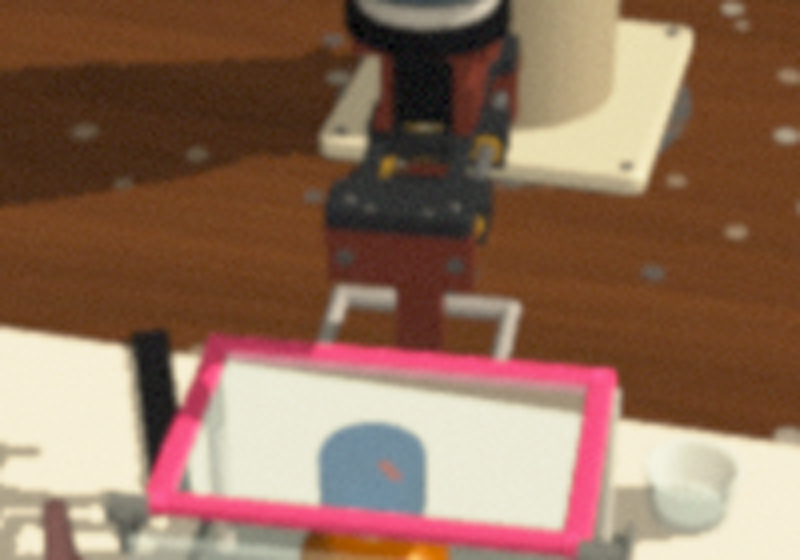

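>>> {"api": "move_arm", "payload": {"deltas": [[0,-0.8,0.5,0,0,0],[0,0,0,0,0,0],[0,0,0,0,0,0],[0,0,0,0,0,0],[0,0,0,0,0,0]], "hand": 1}}

```text
t: 3.5
ee_pos: [456.0, 54.9, 117.3]
orientation: [2.116, 2.32, 0.005]
ft_force: [-9.4, -1.3, 0.7]
width: 9.4
```

Run:
```python
from h import *
st()
```

```text
t 3.5 p [456.   54.9 117.3] yawy 0.0923 z [ 0.003  0.001 -1.   ] F [-9.4 -1.3  0.7] w 9.4 q [ 0.09  0.35  2.06  0.    0.72 -0.  ]
```

```bash
cat > arc.py <<'E'
from h import *
import sys
st()
H=np.array([456.,54.9,136.3])+176*EX
p=cur()[:3,3]+[0,0,19]; d=p-H; a=np.arctan2(d[2],-d@EX); r=np.hypot(d[2],d@EX); print('th',a.round(3),'r',r.round(1),'lat',(d@np.array([-EX[1],EX[0],0])).round(1))
dt=float(sys.argv[1])
M=cur(); x=p
for k in range(5):
    a+=dt; q=H+176*(-np.cos(a)*EX+np.array([0,0,np.sin(a)])); 
    if k==0: c=(q-x)*1.0
    print(a.round(2),(M[:3,:3].T@(q-x)).round(1)); x=q
print('rot fix',plan(T(down(YAW),M[:3,3]),1)[3:])
E
python3 arc.py 0.06
```

```text
t 3.5 p [456.   54.9 117.3] yawy 0.0923 z [ 0.003  0.001 -1.   ] F [-9.4 -1.3  0.7] w 9.4 q [ 0.09  0.35  2.06  0.    0.72 -0.  ]
th 0.0 r 176.0 lat -0.1
0.06 [  0.1   0.3 -10.6]
0.12 [  0.    1.  -10.5]
0.18 [  0.    1.6 -10.4]
0.24 [  0.    2.2 -10.3]
0.3 [  0.    2.9 -10.2]
rot fix [ 0.0034 -0.0009  0.0004]
```

>>> {"api": "move_arm", "payload": {"deltas": [[0,0.2,-6,0,0,0],[0,0.5,-8,0,0,0],[0,1.0,-8,0,0,0]]}}

```text
t: 3.75
ee_pos: [457.3, 54.9, 139.8]
orientation: [2.116, 2.321, 0.003]
ft_force: [1.0, -0.1, -1.7]
width: 9.1
```

```bash
python3 arc.py 0.06
```

```text
t 3.75 p [457.3  54.9 139.8] yawy 0.0922 z [ 0.002  0.001 -1.   ] F [ 1.  -0.1 -1.7] w 9.1 q [0.09 0.31 2.05 0.   0.78 0.  ]
th 0.128 r 176.1 lat -0.1
0.19 [  0.1   1.8 -10.4]
0.25 [  0.    2.3 -10.3]
0.31 [  0.    2.9 -10.1]
0.37 [  0.    3.5 -10. ]
0.43 [ 0.   4.1 -9.7]
rot fix [ 0.0016 -0.0009  0.0004]
```

Working well; continue.

>>> {"api": "move_arm", "payload": {"deltas": [[0,1.8,-10.4,0,0,0],[0,2.3,-10.3,0,0,0],[0,2.9,-10.1,0,0,0],[0,3.5,-10,0,0,0],[0,4.1,-9.7,0,0,0]]}}

```text
t: 4.17
ee_pos: [473.9, 56.3, 196.4]
orientation: [2.114, 2.319, 0.008]
ft_force: [6.4, 0.7, -6.2]
width: 9.0
```

```bash
python3 arc.py 0.06
```

```text
t 4.17 p [473.9  56.3 196.4] yawy 0.0923 z [ 0.007  0.001 -1.   ] F [ 6.4  0.7 -6.2] w 9.0 q [0.09 0.24 1.98 0.   0.92 0.  ]
th 0.464 r 176.7 lat -0.2
0.52 [ 0.2  5.7 -8.9]
0.58 [ 0.   5.6 -8.9]
0.64 [ 0.   6.1 -8.6]
0.7 [ 0.   6.6 -8.2]
0.76 [ 0.   7.1 -7.8]
rot fix [ 0.0066 -0.0006  0.0005]
```

>>> {"api": "move_arm", "payload": {"deltas": [[0,5.7,-8.9,0.004,0,0],[0,5.6,-8.9,0,0,0],[0,6.1,-8.6,0,0,0],[0,6.6,-8.2,0,0,0],[0,7.1,-7.8,0,0,0]]}}

```text
t: 4.58
ee_pos: [508.0, 59.4, 245.5]
orientation: [2.112, 2.317, 0.012]
ft_force: [8.5, 0.9, -11.3]
width: 9.3
```

```bash
python3 arc.py 0.06
```

```text
t 4.58 p [508.   59.4 245.5] yawy 0.0923 z [ 0.01   0.001 -1.   ] F [  8.5   0.9 -11.3] w 9.3 q [0.09 0.22 1.86 0.   1.05 0.  ]
th 0.803 r 178.2 lat -0.3
0.86 [ 0.3  9.4 -5.4]
0.92 [-0.   8.3 -6.5]
0.98 [-0.   8.7 -6. ]
1.04 [-0.   9.  -5.5]
1.1 [-0.   9.3 -4.9]
rot fix [ 0.0101 -0.0004  0.0004]
```

>>> {"api": "move_arm", "payload": {"deltas": [[0,9,-5.4,0.005,0,0],[0,8.3,-6.3,0.003,0,0],[0,8.7,-5.8,0,0,0],[0,9,-5.3,0,0,0],[0,9.3,-4.7,0,0,0]]}}

```text
t: 5.0
ee_pos: [549.4, 63.1, 277.3]
orientation: [-2.113, -2.317, 0.01]
ft_force: [-0.2, -0.7, -2.5]
width: 9.2
```

```bash
python3 arc.py 0.06
```

```text
t 5.0 p [549.4  63.1 277.3] yawy 0.0923 z [-0.009 -0.001 -1.   ] F [-0.2 -0.7 -2.5] w 9.2 q [0.09 0.26 1.73 0.   1.16 0.  ]
th 1.096 r 179.9 lat -0.4
1.16 [ 0.4 11.3 -1.2]
1.22 [-0.   9.8 -4. ]
1.28 [-0.  10.  -3.5]
1.34 [-0.  10.2 -2.9]
1.4 [-0.  10.3 -2.2]
rot fix [-0.0088 -0.0001  0.0005]
```

>>> {"api": "move_arm", "payload": {"deltas": [[0,10.5,-2,-0.004,0,0],[0,9.8,-3.6,0,0,0],[0,10,-3.2,0,0,0],[0,10.2,-2.6,0,0,0],[0,10.3,-2,0,0,0]]}}

```text
t: 5.42
ee_pos: [599.6, 67.5, 295.5]
orientation: [-2.111, -2.316, 0.014]
ft_force: [-1.4, -1.4, -1.5]
width: 9.4
```

```bash
python3 arc.py 0.06
```

```text
t 5.42 p [599.6  67.5 295.5] yawy 0.0924 z [-0.012 -0.002 -1.   ] F [-1.4 -1.4 -1.5] w 9.4 q [ 0.09  0.32  1.6  -0.    1.23  0.  ]
th 1.394 r 181.0 lat -0.6
1.45 [ 0.6 11.4  3.2]
1.51 [-0.  10.5 -1. ]
1.57 [-0.  10.6 -0.4]
1.63 [-0.  10.6  0.2]
1.69 [-0.  10.5  0.9]
rot fix [-0.0121  0.0004  0.0006]
```

>>> {"api": "move_arm", "payload": {"deltas": [[0,10.5,1,-0.006,0,0],[0,10.5,0,0,0,0],[0,10,0.3,0,0,0]]}}

```text
t: 5.67
ee_pos: [632.8, 70.5, 298.2]
orientation: [-2.115, -2.32, 0.005]
ft_force: [-0.8, 0.4, -0.0]
width: 9.2
```

```bash
python3 arc.py 0.05
python3 - <<'E'
from h import *
d=snap('scene','scene3')
a=d['frame'][20:300,130:430,::-1]; cv2.imwrite('pics/sz3.png',cv2.resize(a,None,fx=2.1,fy=2.1,interpolation=cv2.INTER_CUBIC))
E
```

```text
t 5.67 p [632.8  70.5 298.2] yawy 0.0926 z [-0.004 -0.001 -1.   ] F [-0.8  0.4 -0. ] w 9.2 q [ 0.09  0.37  1.53 -0.    1.25  0.  ]
th 1.579 r 180.9 lat -0.7
1.63 [0.7 8.8 5.2]
1.68 [-0.   8.8  0.7]
1.73 [-0.   8.7  1.1]
1.78 [-0.   8.7  1.6]
1.83 [-0.   8.6  2. ]
rot fix [-0.0038  0.0008  0.0008]
```

View pics/sz3.png

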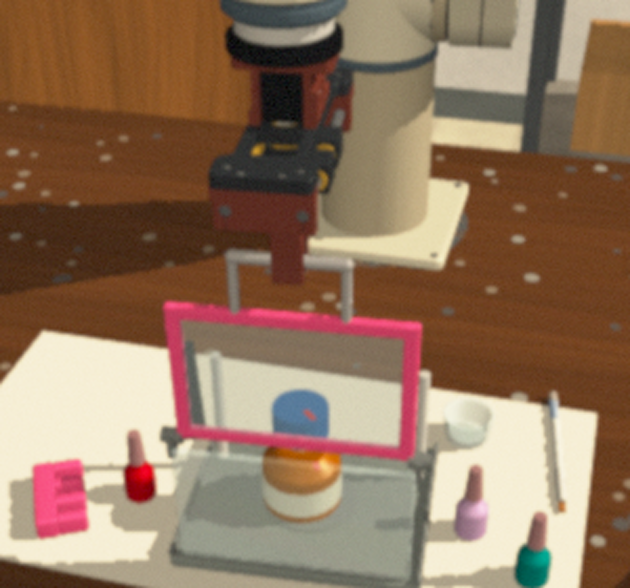

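>>> {"api": "move_arm", "payload": {"deltas": [[0,8.5,1.5,0,0,0],[0,8,1.5,0,0,0],[0,7,1.5,0,0,0]]}}

```text
t: 5.97
ee_pos: [659.6, 72.9, 295.2]
orientation: [2.116, 2.322, -0.002]
ft_force: [-0.8, -0.8, 3.4]
width: 8.9
```

```bash
python3 arc.py 0.03
```

```text
t 5.97 p [659.6  72.9 295.2] yawy 0.0926 z [-0.001 -0.001 -1.   ] F [-0.8 -0.8  3.4] w 8.9 q [ 0.09  0.41  1.47 -0.    1.26  0.  ]
th 1.729 r 180.2 lat -0.8
1.76 [0.8 4.5 5. ]
1.79 [-0.   5.2  1.1]
1.82 [-0.   5.1  1.2]
1.85 [-0.   5.1  1.4]
1.88 [-0.   5.1  1.5]
rot fix [-0.0007  0.001   0.0008]
```

>>> {"api": "move_arm", "payload": {"deltas": [[0,4.5,1.5,0,0,0],[0,4,1.3,0,0,0],[0,4,1.3,0,0,0],[0,3,1,0,0,0]]}}

```text
t: 6.3
ee_pos: [678.3, 74.6, 290.5]
orientation: [2.115, 2.32, 0.002]
ft_force: [0.2, -0.7, 4.1]
width: 9.3
```

```bash
python3 arc.py 0.03
```

```text
t 6.3 p [678.3  74.6 290.5] yawy 0.0927 z [ 0.002 -0.001 -1.   ] F [ 0.2 -0.7  4.1] w 9.3 q [ 0.09  0.45  1.43 -0.    1.26  0.  ]
th 1.837 r 179.5 lat -0.8
1.87 [0.8 4.1 4.9]
1.9 [-0.   5.   1.6]
1.93 [-0.   5.   1.8]
1.96 [-0.   4.9  1.9]
1.99 [-0.   4.9  2.1]
rot fix [0.0023 0.0011 0.0009]
```

>>> {"api": "move_arm", "payload": {"deltas": [[0,3,1,0,0,0],[0,3,1,0,0,0]]}}

```text
t: 6.47
ee_pos: [679.9, 74.7, 289.8]
orientation: [-2.112, -2.318, 0.012]
ft_force: [-22.2, -2.0, 23.6]
width: 9.0
```

```bash
python3 arc.py 0.03
```

```text
t 6.47 p [679.9  74.7 289.8] yawy 0.0926 z [-0.009 -0.002 -1.   ] F [-22.2  -2.   23.6] w 9.0 q [ 0.09  0.45  1.42 -0.    1.28  0.  ]
th 1.846 r 179.2 lat -0.8
1.88 [0.8 4.2 4.6]
1.91 [-0.   5.   1.6]
1.94 [-0.   5.   1.8]
1.97 [-0.   4.9  1.9]
2.0 [-0.   4.9  2.1]
rot fix [-0.0096  0.0011  0.0008]
```

>>> {"api": "move_arm", "payload": {"deltas": [[0,0,0,0,0,0],[0,0,0,0,0,0]]}}

```text
t: 6.63
ee_pos: [678.9, 74.6, 290.2]
orientation: [-2.111, -2.317, 0.015]
ft_force: [1.0, -0.7, 1.8]
width: 8.9
```

>>> {"api": "move_arm", "payload": {"deltas": [[0,0,0,0,0,0],[0,0,0,0,0,0],[0,0,0,0,0,0],[0,0,0,0,0,0]], "hand": 0.3}}

```text
t: 6.97
ee_pos: [678.5, 74.8, 288.0]
orientation: [-2.11, -2.316, 0.017]
ft_force: [0.3, -0.7, -0.2]
width: 29.9
```

Run:
```python
from h import *
st()
d=snap('scene','scene4')
a=d['frame'][20:300,130:430,::-1]; cv2.imwrite('pics/sz4.png',cv2.resize(a,None,fx=2.1,fy=2.1,interpolation=cv2.INTER_CUBIC))
```

```text
t 6.97 p [678.5  74.8 288. ] yawy 0.0928 z [-0.014 -0.002 -1.   ] F [ 0.3 -0.7 -0.2] w 29.9 q [ 0.09  0.46  1.42 -0.    1.28  0.  ]
```

View pics/sz4.png

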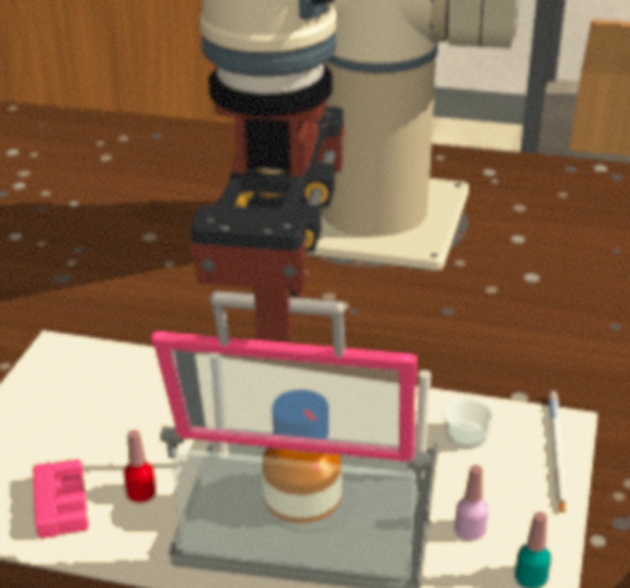

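>>> {"api": "move_arm", "payload": {"deltas": [[0,0,-8,0,0,0],[0,0,-15,0,0,0],[0,0,-20,0,0,0],[0,0,-20,0,0,0],[0,-10,-10,0,0,0]]}}

```text
t: 7.43
ee_pos: [668.6, 74.0, 360.3]
orientation: [-2.106, -2.311, 0.026]
ft_force: [-0.7, -0.1, -0.2]
width: 30.5
```

>>> {"api": "move_arm", "payload": {"deltas": [[0,-30,-2,0,0,0],[0,-38,0,0,0,0],[0,-40,0,0,0,0],[0,-40,0,0,0,0],[0,-30,0,0,0,0]], "hand": -1}}

```text
t: 7.85
ee_pos: [486.8, 57.1, 367.7]
orientation: [-2.109, -2.315, 0.018]
ft_force: [0.2, -0.1, 1.1]
width: 61.0
```

Run:
```python
from h import *
st()
for n in('scene','top'):
    d=snap(n,n+'5')
    hsv=cv2.cvtColor(d['frame'],cv2.COLOR_RGB2HSV)
    b=cv2.inRange(hsv,(98,60,70),(122,255,255)); k,l,s,c=cv2.connectedComponentsWithStats(b)
    for i in range(1,k):
        if s[i,4]>60: print(n,s[i],c[i])
a=cv2.imread('pics/scene5.png')[20:300,130:430]; cv2.imwrite('pics/sz5.png',cv2.resize(a,None,fx=2.1,fy=2.1,interpolation=cv2.INTER_CUBIC))
a=cv2.imread('pics/top5.png')[145:285,170:415]; cv2.imwrite('pics/tz5.png',cv2.resize(a,None,fx=3.2,fy=3.2,interpolation=cv2.INTER_CUBIC))
```

```text
t 7.85 p [486.8  57.1 367.7] yawy 0.0927 z [-0.015 -0.002 -1.   ] F [ 0.2 -0.1  1.1] w 61.0 q [ 0.09  0.08  1.74 -0.    1.33  0.  ]
scene [260 206  26  22 463] [272.81425486 216.81209503]
```

View pics/sz5.png

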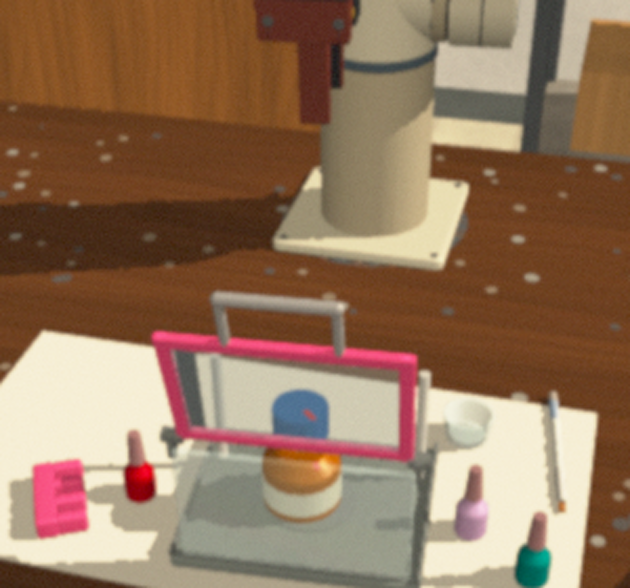

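View pics/tz5.png

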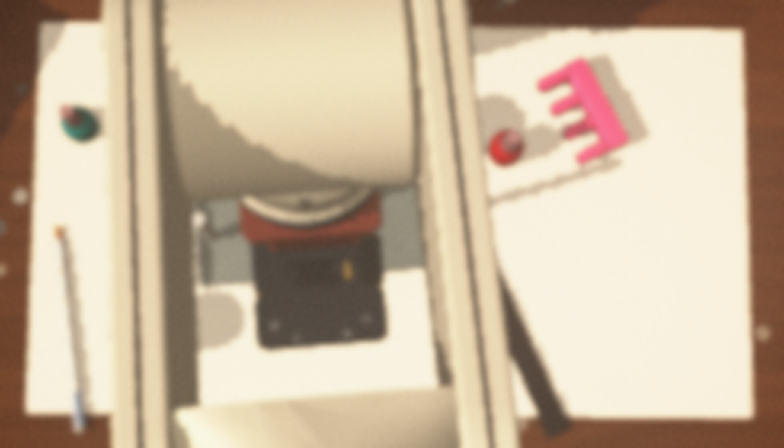

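Run:
```python
from h import *
d=dict(np.load('pics/top0.npz')); hsv=cv2.cvtColor(d['frame'],cv2.COLOR_RGB2HSV)
roi=hsv[178:208,258:288]; 
b=cv2.inRange(hsv,(100,50,60),(130,255,255)); 
m=np.zeros_like(b); m[175:212,255:292]=b[175:212,255:292]
c=max(cv2.findContours(m,cv2.RETR_EXTERNAL,cv2.CHAIN_APPROX_NONE)[0],key=cv2.contourArea); print('top',cv2.boundingRect(c),cv2.minEnclosingCircle(c),cv2.fitEllipse(cv2.convexHull(c)))
(u,v),_,_=cv2.fitEllipse(cv2.convexHull(c)); print('cap top',ray(d,u,v,120).round(1), 'px at',ray(d,u,v,119).round(1))
s=dict(np.load('pics/scene5.npz')); hs=cv2.cvtColor(s['frame'],cv2.COLOR_RGB2HSV)
b=cv2.inRange(hs,(95,60,60),(125,255,255)); m=np.zeros_like(b); m[195:240,250:295]=b[195:240,250:295]
c=max(cv2.findContours(m,cv2.RETR_EXTERNAL,cv2.CHAIN_APPROX_NONE)[0],key=cv2.contourArea); x,y,w,h=cv2.boundingRect(c);print('scene',x,y,w,h)
# back rim of the top: topmost pixel row y at column center -> point at center - 25 along view dir away
p=ray(s,x+w/2-.5,y-.5,120); M=s['cam_to_world']; o=M[:2,3]; dr=(p[:2]-o)/np.linalg.norm(p[:2]-o); print('scene cap est',(p[:2]-25*dr).round(1))
# amber jar edges in scene
# tray outline in top
a=cv2.imread('pics/scene5.png')[190:250,240:305]; cv2.imwrite('pics/c5.png',cv2.resize(a,None,fx=8,fy=8,interpolation=cv2.INTER_CUBIC))
a=cv2.imread('pics/top0.png')[170:220,250:300]; cv2.imwrite('pics/ct0.png',cv2.resize(a,None,fx=8,fy=8,interpolation=cv2.INTER_CUBIC))
```

```text
Traceback (most recent call last):
ValueError: max() iterable argument is empty
```

Run:
```python
from h import *
d=dict(np.load('pics/top0.npz')); hsv=cv2.cvtColor(d['frame'],cv2.COLOR_RGB2HSV)
print(hsv[192,265:282].tolist(), d['frame'][180,280])
b=cv2.inRange(hsv,(95,45,60),(135,255,255))
m=np.zeros_like(b); m[175:212,255:292]=b[175:212,255:292]
c=max(cv2.findContours(m,cv2.RETR_EXTERNAL,cv2.CHAIN_APPROX_NONE)[0],key=cv2.contourArea); print('top',cv2.boundingRect(c),cv2.fitEllipse(cv2.convexHull(c)))
(u,v),_,_=cv2.fitEllipse(cv2.convexHull(c)); print('cap top',ray(d,u,v,120).round(1))
s=dict(np.load('pics/scene5.npz')); hs=cv2.cvtColor(s['frame'],cv2.COLOR_RGB2HSV)
b=cv2.inRange(hs,(95,60,60),(125,255,255)); m=np.zeros_like(b); m[195:240,250:295]=b[195:240,250:295]
c=max(cv2.findContours(m,cv2.RETR_EXTERNAL,cv2.CHAIN_APPROX_NONE)[0],key=cv2.contourArea); x,y,w,h=cv2.boundingRect(c);print('scene',x,y,w,h)
p=ray(s,x+w/2-.5,y-.5,120); M=s['cam_to_world']; o=M[:2,3]; dr=(p[:2]-o)/np.linalg.norm(p[:2]-o); print('scene cap est',(p[:2]-25*dr).round(1))
a=cv2.imread('pics/scene5.png')[190:250,240:305]; cv2.imwrite('pics/c5.png',cv2.resize(a,None,fx=8,fy=8,interpolation=cv2.INTER_CUBIC))
a=cv2.imread('pics/top0.png')[170:220,250:300]; cv2.imwrite('pics/ct0.png',cv2.resize(a,None,fx=8,fy=8,interpolation=cv2.INTER_CUBIC))
```

```text
[[104, 42, 163], [106, 42, 164], [104, 44, 163], [105, 41, 161], [104, 42, 163], [104, 44, 162], [104, 42, 163], [104, 42, 163], [105, 44, 164], [104, 42, 162], [104, 42, 163], [106, 42, 163], [106, 45, 163], [105, 41, 163], [104, 43, 161], [105, 36, 157], [113, 7, 143]] [188 187 171]Traceback (most recent call last):
  File "<stdin>", line 6, in <module>
cv2.error: OpenCV(4.12.0) /io/opencv/modules/imgproc/src/shapedescr.cpp:361: error: (-201:Incorrect size of input array) There should be at least 5 points to fit the ellipse in function 'fitEllipseNoDirect'
```

Run:
```python
from h import *
d=dict(np.load('pics/top0.npz')); hsv=cv2.cvtColor(d['frame'],cv2.COLOR_RGB2HSV)
b=cv2.inRange(hsv,(95,22,60),(135,255,255))
m=np.zeros_like(b); m[175:212,255:292]=b[175:212,255:292]
c=max(cv2.findContours(m,cv2.RETR_EXTERNAL,cv2.CHAIN_APPROX_NONE)[0],key=cv2.contourArea); print('top',cv2.boundingRect(c),cv2.fitEllipse(cv2.convexHull(c)))
(u,v),_,_=cv2.fitEllipse(cv2.convexHull(c)); print('cap top',ray(d,u,v,120).round(1))
s=dict(np.load('pics/scene5.npz')); hs=cv2.cvtColor(s['frame'],cv2.COLOR_RGB2HSV)
b=cv2.inRange(hs,(95,60,60),(125,255,255)); m=np.zeros_like(b); m[195:240,250:295]=b[195:240,250:295]
c=max(cv2.findContours(m,cv2.RETR_EXTERNAL,cv2.CHAIN_APPROX_NONE)[0],key=cv2.contourArea); x,y,w,h=cv2.boundingRect(c);print('scene',x,y,w,h)
p=ray(s,x+w/2-.5,y-.5,120); M=s['cam_to_world']; o=M[:2,3]; dr=(p[:2]-o)/np.linalg.norm(p[:2]-o); print('scene cap est',(p[:2]-25*dr).round(1))
a=cv2.imread('pics/scene5.png')[190:250,240:305]; cv2.imwrite('pics/c5.png',cv2.resize(a,None,fx=8,fy=8,interpolation=cv2.INTER_CUBIC))
a=cv2.imread('pics/top0.png')[170:220,250:300]; cv2.imwrite('pics/ct0.png',cv2.resize(a,None,fx=8,fy=8,interpolation=cv2.INTER_CUBIC))
```

```text
top (264, 182, 17, 19) ((271.9851989746094, 191.33651733398438), (17.316030502319336, 18.697162628173828), 178.83413696289062)
cap top [557.7  53.8 120. ]
scene 260 206 26 22
scene cap est [561.1  54.8]
```

View pics/c5.png

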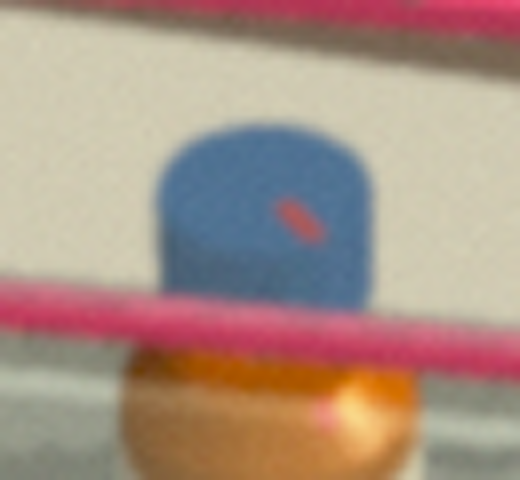

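View pics/ct0.png

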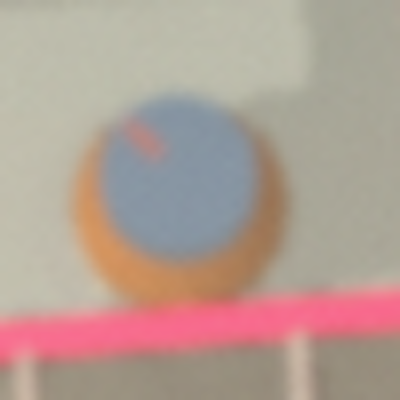

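Run:
```python
from h import *
M=cur(); Mi=np.linalg.inv(M)
for n in('top5','scene5'):
    d=dict(np.load(f'pics/{n}.npz')); P=pts(d).reshape(-1,3); Q=P@Mi[:3,:3].T+Mi[:3,3]
    k=(abs(Q[:,0])<60)&(abs(Q[:,1])<140)&(Q[:,2]<10)&(Q[:,2]>-260); Q=Q[k]
    for z in range(-260,10,15):
        q=Q[(Q[:,2]>=z)&(Q[:,2]<z+15)]
        if len(q)>3: print(n,z,len(q),q.min(0).round(),q.max(0).round())
```

```text
top5 -245 33 [ -21.  -41. -240.] [  19.  -34. -230.]
top5 -230 118 [ -28.  -43. -230.] [  26.  -31. -215.]
top5 -215 56 [ -30.  -43. -215.] [  29.  -29. -200.]
top5 -200 9 [ -30.  -43. -199.] [  20.  -30. -197.]
top5 -185 191 [ -34.  -44. -182.] [  31.  -26. -170.]
top5 -170 133 [ -33.  -44. -170.] [  32.  -26. -155.]
top5 -155 30 [ -19.  -44. -154.] [  18.  -44. -142.]
top5 -140 114 [ -33.  -92. -140.] [  30.  -41. -125.]
top5 -125 914 [ -33.  -92. -125.] [  32.  -40. -111.]
top5 -110 305 [ -34.  -62. -108.] [ 32. -37. -98.]
scene5 -140 8 [ -22.   62. -125.] [  22.   82. -125.]
scene5 -125 933 [ -32.   11. -125.] [  33.   94. -110.]
scene5 -110 563 [ -32.  -46. -110.] [ 33.  92. -95.]
scene5 -95 489 [-33. -81. -95.] [ 34.  86. -81.]
scene5 -80 20 [-10.  44. -68.] [ 10.  50. -65.]
scene5 -65 143 [-10.  32. -65.] [ 11.  49. -50.]
scene5 -50 148 [-11. -31. -50.] [ 12.  49. -35.]
scene5 -35 183 [-11. -32. -35.] [ 12.  44. -20.]
scene5 -20 183 [-11. -34. -20.] [12. 44. -5.]
scene5 -5 40 [-10. -32.  -5.] [12. 42. -0.]
```

Run:
```python
from h import *
st()
for n in (10,): print(plan(T(down(YAW+np.radians(60)),[560,54.3,240]),n))
```

```text
t 7.95 p [485.6  57.1 368.2] yawy 0.0928 z [-0.015 -0.002 -1.   ] F [-0.8 -0.3 -0.2] w 68.5 q [ 0.09  0.08  1.75 -0.    1.33  0.  ]
[-4.440e+00  6.540e+00  1.276e+01 -1.400e-03 -8.000e-04 -1.046e-01]
```

>>> {"api": "move_arm", "payload": {"deltas": [[-4.4,6.5,12.8,-0.001,-0.001,-0.105],[-4.4,6.5,12.8,-0.001,-0.001,-0.105],[-4.4,6.5,12.8,-0.001,-0.001,-0.105],[-4.4,6.5,12.8,-0.001,-0.001,-0.105],[-4.4,6.5,12.8,-0.001,-0.001,-0.105]], "hand": -1}}

```text
t: 8.37
ee_pos: [524.1, 45.9, 308.1]
orientation: [1.409, 2.801, -0.002]
ft_force: [-0.0, 0.9, -0.1]
width: 87.5
```

Run:
```python
from h import *
st()
for n in (5,): print(plan(T(down(YAW+np.radians(60)),[560,54.3,240]),n))
```

```text
t 8.37 p [524.1  45.9 308.1] yawy 0.6388 z [ 0.005 -0.004 -1.   ] F [-0.   0.9 -0.1] w 87.5 q [ 0.07  0.18  1.76 -0.    1.19 -0.57]
[-4.210e+00  6.110e+00  1.364e+01  1.000e-04  1.300e-03 -1.000e-01]
```

>>> {"api": "move_arm", "payload": {"deltas": [[-4.2,6.1,13.6,0,0.001,-0.1],[-4.2,6.1,13.6,0,0.001,-0.1],[-4.2,6.1,13.6,0,0.001,-0.1],[-4.2,6.1,13.6,0,0.001,-0.1],[-2,2,6,0,0,-0.05]]}}

```text
t: 8.78
ee_pos: [560.0, 52.0, 244.3]
orientation: [0.71, 3.056, 0.0]
ft_force: [0.6, -0.2, -0.1]
width: 88.0
```

>>> {"api": "move_arm", "payload": {"deltas": [[0,0,0,0,0,0],[0,0,0,0,0,0]]}}

```text
t: 8.95
ee_pos: [560.3, 52.1, 242.3]
orientation: [0.709, 3.059, -0.001]
ft_force: [0.2, -0.3, 0.5]
width: 87.7
```

Run:
```python
from h import *
st()
for n in (1,5,): print(plan(T(down(YAW+np.radians(60)),[560,54.3,150]),n))
```

```text
t 8.95 p [560.3  52.1 242.3] yawy 1.1151 z [ 0.002 -0.001 -1.   ] F [ 0.2 -0.3  0.5] w 87.7 q [ 0.07  0.31  1.75 -0.    1.08 -1.04]
[ 1.410e+00  1.860e+00  9.234e+01 -1.000e-04  2.000e-03 -2.390e-02]
[ 2.600e-01  3.700e-01  1.847e+01 -0.000e+00  4.000e-04 -4.800e-03]
```

>>> {"api": "move_arm", "payload": {"deltas": [[1,1.5,17,0,0.002,-0.01],[0,0,20,0,0,0],[0,0,20,0,0,0],[0,0,18,0,0,0],[0,0,0,0,0,0]]}}

```text
t: 9.37
ee_pos: [563.6, 54.1, 169.8]
orientation: [0.707, 3.052, 0.004]
ft_force: [-0.5, -0.3, 0.4]
width: 87.8
```

Run:
```python
from h import *
st()
for n in (1,): print(plan(T(down(YAW+np.radians(60)),[560,54.3,95]),n))
d=snap('scene','scene6')
a=d['frame'][60:300,160:400,::-1]; cv2.imwrite('pics/sz6.png',cv2.resize(a,None,fx=2.5,fy=2.5,interpolation=cv2.INTER_CUBIC))
```

```text
t 9.37 p [563.6  54.1 169.8] yawy 1.1157 z [ 0.01   0.001 -1.   ] F [-0.5 -0.3  0.4] w 87.8 q [ 0.07  0.4   1.81 -0.    0.92 -1.04]
[ 3.960e+00 -1.720e+00  7.481e+01  4.700e-03  8.300e-03 -2.340e-02]
```

View pics/sz6.png

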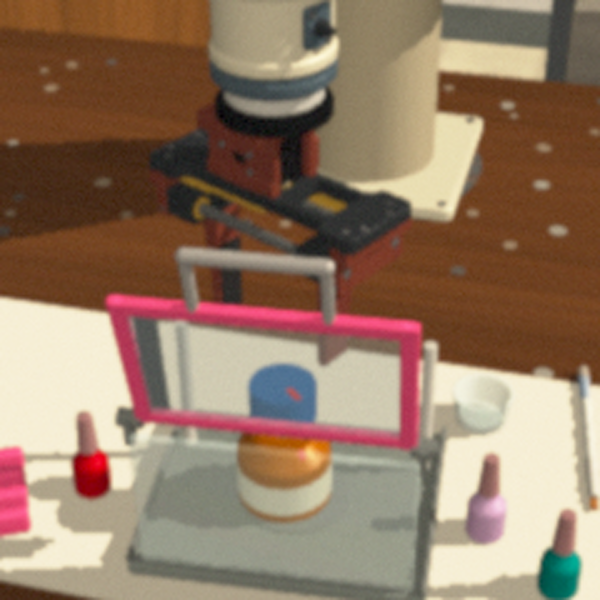

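>>> {"api": "move_arm", "payload": {"deltas": [[3.5,-1.5,15,0.004,0.007,-0.015],[0,0,15,0,0,0],[0,0,14,0,0,0],[0,0,0,0,0,0]]}}

```text
t: 9.75
ee_pos: [564.0, 54.6, 130.2]
orientation: [0.683, 3.055, 0.005]
ft_force: [0.4, 0.8, -0.3]
width: 87.8
```

Run:
```python
from h import *
st()
print(plan(T(down(YAW+np.radians(60)),[560,54.3,95]),1))
```

```text
t 9.75 p [564.   54.6 130.2] yawy 1.131 z [ 0.011  0.001 -1.   ] F [ 0.4  0.8 -0.3] w 87.8 q [ 0.08  0.46  1.83  0.    0.84 -1.06]
[ 3.880e+00 -2.150e+00  3.514e+01  5.600e-03  9.900e-03 -8.100e-03]
```

>>> {"api": "move_arm", "payload": {"deltas": [[4,-2,8,0.005,0.009,-0.008],[1.5,-1,9,0,0.003,0],[1,-0.5,8,0,0.002,0],[0,0,4,0,0,0],[0,0,0,0,0,0]]}}

```text
t: 10.17
ee_pos: [557.6, 54.3, 101.2]
orientation: [-0.671, -3.067, -0.004]
ft_force: [-0.8, -1.0, -0.4]
width: 88.1
```

Run:
```python
from h import *
st()
print(plan(T(down(YAW+np.radians(60)),[560,54.3,95]),1))
d=snap('scene','scene7')
a=d['frame'][120:270,200:350,::-1]; cv2.imwrite('pics/sz7.png',cv2.resize(a,None,fx=4,fy=4,interpolation=cv2.INTER_CUBIC))
```

```text
t 10.17 p [557.6  54.3 101.2] yawy 1.14 z [-0.001  0.003 -1.   ] F [-0.8 -1.  -0.4] w 88.1 q [ 0.07  0.5   1.85  0.    0.79 -1.07]
[-2.22e+00  1.02e+00  6.17e+00  1.90e-03 -2.20e-03  9.00e-04]
```

View pics/sz7.png

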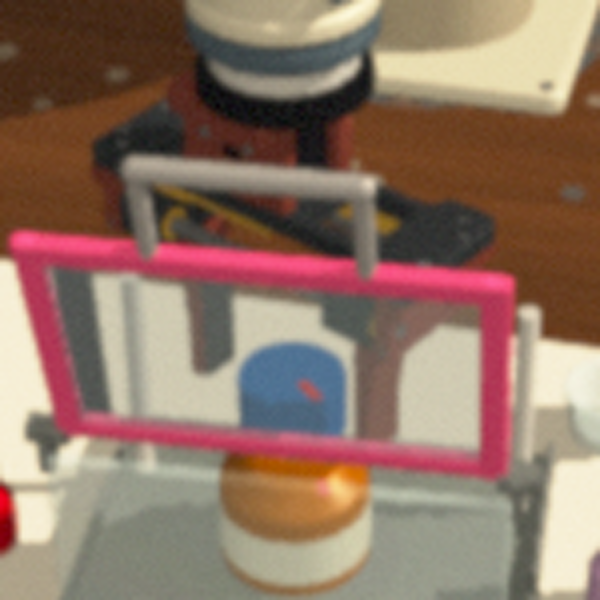

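>>> {"api": "move_arm", "payload": {"deltas": [[-2,1,6,0.002,-0.002,0],[0,0,1,0,0,0],[0,0,0,0,0,0]]}}

```text
t: 10.47
ee_pos: [560.9, 54.4, 94.5]
orientation: [0.671, 3.067, 0.0]
ft_force: [1.3, 0.8, -0.6]
width: 88.1
```

Run:
```python
from h import *
st()
print(plan(T(down(YAW+np.radians(60)),[560,54.3,95]),1))
```

```text
t 10.47 p [560.9  54.4  94.5] yawy 1.1398 z [ 0.002 -0.    -1.   ] F [ 1.3  0.8 -0.6] w 88.1 q [ 0.08  0.51  1.85 -0.    0.78 -1.06]
[ 8.0e-01 -4.9e-01 -4.7e-01  6.0e-04  1.6e-03  8.0e-04]
```

>>> {"api": "move_arm", "payload": {"deltas": [[0,0,0,0,0,0],[0,0,0,0,0,0],[0,0,0,0,0,0],[0,0,0,0,0,0]], "hand": 1}}

```text
t: 10.8
ee_pos: [561.4, 54.5, 95.0]
orientation: [0.671, 3.067, 0.001]
ft_force: [-1.5, -0.5, -0.1]
width: 64.3
```

>>> {"api": "move_arm", "payload": {"deltas": [[0,0,0,0,0,0],[0,0,0,0,0,0]]}}

```text
t: 10.97
ee_pos: [561.5, 54.5, 95.2]
orientation: [0.671, 3.066, 0.001]
ft_force: [-2.4, -7.0, 0.8]
width: 51.6
```

Run:
```python
from h import *
st()
M=cur();print('F tool',M[:3,:3].T@ctrl.get_obs()['ft_force'],ctrl.get_obs()['moment'])
```

```text
t 10.97 p [561.5  54.5  95.2] yawy 1.1401 z [ 0.003 -0.    -1.   ] F [-2.4 -7.   0.8] w 51.6 q [ 0.08  0.51  1.85 -0.    0.78 -1.06]
F tool [-0.74938348 -7.3620053  -0.80168929] [-1.14526839  0.45359175  0.00743375]
```

>>> {"api": "move_arm", "payload": {"deltas": [[0,0,0,0,0,0],[0,0,0,0,0,0],[0,0,0,0,0,0]]}}

```text
t: 11.22
ee_pos: [561.3, 54.2, 95.2]
orientation: [0.671, 3.066, 0.0]
ft_force: [-0.0, -0.6, -0.5]
width: 49.8
```

Run:
```python
from h import *
st()
M=cur();print('F tool',M[:3,:3].T@ctrl.get_obs()['ft_force'],ctrl.get_obs()['moment'])
```

```text
t 11.22 p [561.3  54.2  95.2] yawy 1.1401 z [ 0.003 -0.    -1.   ] F [-0.  -0.6 -0.5] w 49.8 q [ 0.08  0.51  1.85 -0.    0.78 -1.06]
F tool [-0.22002994 -0.59028625  0.54487606] [-0.0533768   0.04246833  0.02937707]
```

>>> {"api": "move_arm", "payload": {"deltas": [[0,0,3,0,0,0],[0,0,2.5,0,0,0],[0,0,1,0,0,0]]}}

```text
t: 11.47
ee_pos: [561.4, 54.1, 90.2]
orientation: [0.671, 3.066, 0.0]
ft_force: [-3.3, -1.4, 9.3]
width: 49.9
```

Run:
```python
from h import *
st()
```

```text
t 11.47 p [561.4  54.1  90.2] yawy 1.1401 z [ 0.003 -0.001 -1.   ] F [-3.3 -1.4  9.3] w 49.9 q [ 0.08  0.52  1.85 -0.    0.77 -1.06]
```

>>> {"api": "move_arm", "payload": {"deltas": [[0,0,1.2,0,0,0],[0,0,1,0,0,-0.04],[0,0,1,0,0,-0.06]]}}

```text
t: 11.72
ee_pos: [562.1, 54.5, 89.7]
orientation: [0.514, 3.095, 0.001]
ft_force: [-2.3, 0.3, 11.5]
width: 49.8
```

Run:
```python
from h import *
st(); print(ctrl.get_obs()['moment'])
```

```text
t 11.72 p [562.1  54.5  89.7] yawy 1.2413 z [ 0.004  0.    -1.   ] F [-2.3  0.3 11.5] w 49.8 q [ 0.08  0.52  1.85 -0.    0.77 -1.17]
[ 0.06801575  0.54587373 -0.04519743]
```

>>> {"api": "move_arm", "payload": {"deltas": [[0.5,0,1.1,0,0,-0.08],[0.3,0,1.1,0,0,-0.08],[0.2,0,1.1,0,0,-0.08]]}}

```text
t: 11.97
ee_pos: [562.4, 55.5, 89.6]
orientation: [0.125, 3.132, 0.003]
ft_force: [-4.6, 0.3, 13.1]
width: 49.5
```

Run:
```python
from h import *
st(); print(ctrl.get_obs()['moment'])
```

```text
t 11.97 p [562.4  55.5  89.6] yawy 1.491 z [ 0.007  0.001 -1.   ] F [-4.6  0.3 13.1] w 49.5 q [ 0.08  0.52  1.85  0.    0.76 -1.42]
[-0.06974104  0.90351289 -0.13381408]
```

>>> {"api": "move_arm", "payload": {"deltas": [[0.8,-0.6,1.1,0,0.004,-0.08],[0.4,-0.3,1.1,0,0.002,-0.08],[0.3,0,1.1,0,0,-0.08]]}}

```text
t: 12.22
ee_pos: [562.3, 55.9, 89.6]
orientation: [-0.269, 3.125, 0.005]
ft_force: [-4.8, 0.1, 14.3]
width: 49.8
```

Run:
```python
from h import *
st(); print(ctrl.get_obs()['moment'])
d=snap('scene','scene8')
a=d['frame'][120:270,200:350,::-1]; cv2.imwrite('pics/sz8.png',cv2.resize(a,None,fx=4,fy=4,interpolation=cv2.INTER_CUBIC))
```

```text
t 12.22 p [562.3  55.9  89.6] yawy 1.7423 z [ 0.004  0.003 -1.   ] F [-4.8  0.1 14.3] w 49.8 q [ 0.08  0.52  1.85  0.    0.77 -1.67]
[-0.00326611  0.86599296 -0.12229759]
```

View pics/sz8.png

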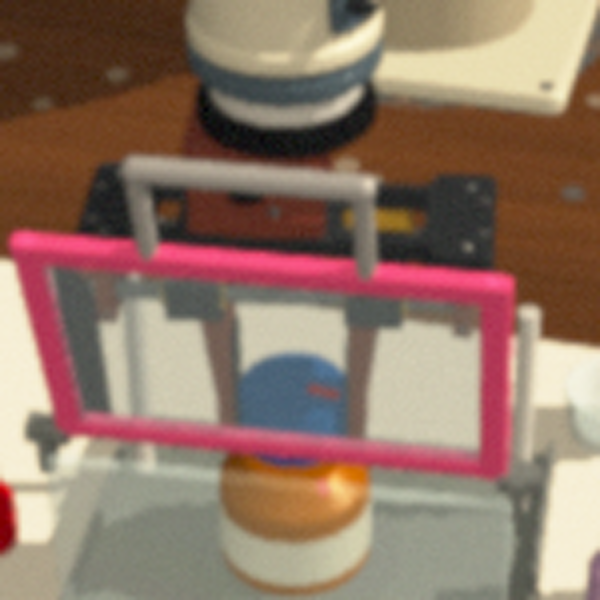

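>>> {"api": "move_arm", "payload": {"deltas": [[0.5,-0.3,1.1,0,0.003,-0.08],[0.4,-0.2,1.1,0,0.002,-0.08],[0.3,0,1.1,0,0,-0.08]]}}

```text
t: 12.52
ee_pos: [562.2, 56.1, 89.6]
orientation: [-0.662, 3.068, 0.005]
ft_force: [-4.7, -0.1, 12.8]
width: 49.5
```

Run:
```python
from h import *
st(); print(ctrl.get_obs()['moment'])
```

```text
t 12.52 p [562.2  56.1  89.6] yawy 1.9959 z [ 0.002  0.004 -1.   ] F [-4.7 -0.1 12.8] w 49.5 q [ 0.08  0.52  1.85  0.01  0.77 -1.92]
[-0.03722202  0.74084767 -0.07085286]
```

>>> {"api": "move_arm", "payload": {"deltas": [[0.3,0,1.1,0,0,-0.08],[0.3,0,1,0,0,-0.04],[0,0,0.8,0,0,0]]}}

```text
t: 12.77
ee_pos: [562.0, 56.5, 89.7]
orientation: [-0.86, 3.017, 0.005]
ft_force: [-3.5, -1.6, 8.0]
width: 49.9
```

Run:
```python
from h import *
st(); print(ctrl.get_obs()['moment'])
d=snap('scene','scene9')
a=d['frame'][120:270,200:350,::-1]; cv2.imwrite('pics/sz9.png',cv2.resize(a,None,fx=4,fy=4,interpolation=cv2.INTER_CUBIC))
```

```text
t 12.77 p [562.   56.5  89.7] yawy 2.1263 z [ 0.003  0.005 -1.   ] F [-3.5 -1.6  8. ] w 49.9 q [ 0.08  0.52  1.85  0.01  0.77 -2.05]
[-0.32190906  0.72879621 -0.02617954]
```

View pics/sz9.png

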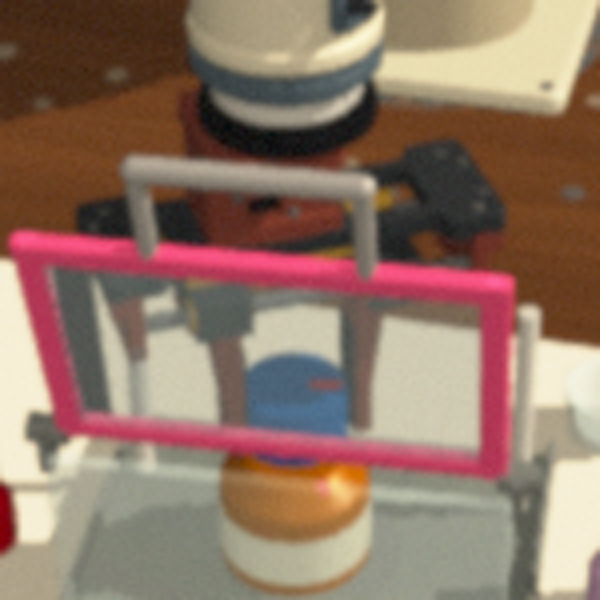

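```bash
cat > ptr.py <<'E'
from h import *
import sys
for n,z in [a.split(':') for a in sys.argv[1:]]:
    z=float(z); d=dict(np.load(f'pics/{n}.npz')); f=d['frame'].astype(int); hs=cv2.cvtColor(d['frame'],cv2.COLOR_RGB2HSV)
    b=cv2.inRange(hs,(95,60,60),(125,255,255)); m=np.zeros_like(b); m[195:245,250:300]=b[195:245,250:300]
    c=max(cv2.findContours(m,cv2.RETR_EXTERNAL,cv2.CHAIN_APPROX_NONE)[0],key=cv2.contourArea); x,y,w,h=cv2.boundingRect(c)
    sub=np.zeros_like(b); sub[y:y+h-6,x:x+w]=1
    red=f[...,0]-f[...,2]; v,u=np.nonzero((red>0)&(sub>0)&(f[...,0]-f[...,1]>15))
    W=np.array([ray(d,a,b_,z)[:2] for a,b_ in zip(u,v)]); 
    if len(W)<3: print(n,'few',len(W)); continue
    mu=W.mean(0); e=np.linalg.svd(W-mu)[2][0]
    print(n,(x,y,w,h),'npix',len(u),'px',u.mean().round(1),v.mean().round(1),'pos',mu.round(1),'axis ang',np.degrees(np.arctan2(e[1],e[0])).round(),'rel ang',np.degrees(np.arctan2(mu[1]-54.5,mu[0]-560.5)).round(),'r',np.hypot(mu[1]-54.5,mu[0]-560.5).round(1))
E
python3 ptr.py scene5:120 scene7:120 scene8:114.6 scene9:114.6
```

```text
scene5 (260, 206, 26, 22) npix 18 px 277.0 217.1 pos [568.6  65. ] axis ang 41.0 rel ang 52.0 r 13.3
scene7 (260, 206, 26, 22) npix 18 px 277.0 217.1 pos [568.6  65. ] axis ang 41.0 rel ang 52.0 r 13.3
scene8 (260, 209, 26, 19) npix 20 px 280.5 217.5 pos [561.6  69.7] axis ang 76.0 rel ang 86.0 r 15.2
scene9 (262, 209, 25, 20) npix 14 px 281.0 215.5 pos [555.7  69.1] axis ang 104.0 rel ang 108.0 r 15.4
```

>>> {"api": "move_arm", "payload": {"deltas": [[0,0,-3,0,0,0],[0,0,-5,0,0,0],[0,0,-6,0,0,0]]}}

```text
t: 13.07
ee_pos: [561.7, 56.4, 104.3]
orientation: [-0.858, 3.018, 0.006]
ft_force: [0.3, 0.7, -0.2]
width: 49.8
```

Run:
```python
from h import *
st(); print(ctrl.get_obs()['moment'])
```

```text
t 13.07 p [561.7  56.4 104.3] yawy 2.1249 z [ 0.003  0.005 -1.   ] F [ 0.3  0.7 -0.2] w 49.8 q [ 0.08  0.5   1.84  0.01  0.8  -2.05]
[0.07019623 0.00732212 0.01448451]
```

>>> {"api": "move_arm", "payload": {"deltas": [[0,0,-12,0,0,0],[0,0,-14,0,0,0],[0,0,-14,0,0,0],[0,0,-14,0,0,0],[0,0,-14,0,0,0]]}}

```text
t: 13.48
ee_pos: [560.2, 56.4, 175.7]
orientation: [-0.859, 3.021, 0.008]
ft_force: [0.2, 0.1, -0.7]
width: 49.6
```

Run:
```python
from h import *
st()
print(plan(T(cur()[:3,:3],[560.5,54.5,200]),1))
```

```text
t 13.48 p [560.2  56.4 175.7] yawy 2.1245 z [-0.001  0.005 -1.   ] F [ 0.2  0.1 -0.7] w 49.6 q [ 0.08  0.39  1.8   0.01  0.94 -2.05]
[  0.69  -1.7  -24.34  -0.     0.     0.  ]
```

>>> {"api": "move_arm", "payload": {"deltas": [[0.5,-1.2,-9,0,0,0],[0,0,-7,0,0,0],[0,0,0,0,0,0],[0,0,0,0,0,0],[0,0,0,0,0,0]]}}

```text
t: 13.9
ee_pos: [562.3, 55.3, 197.4]
orientation: [-0.857, 3.015, 0.006]
ft_force: [0.7, -0.4, 0.7]
width: 49.8
```

>>> {"api": "move_arm", "payload": {"deltas": [[0,0,0,0,0,0],[0,0,0,0,0,0],[0,0,0,0,0,0]]}}

```text
t: 14.15
ee_pos: [561.1, 55.2, 195.4]
orientation: [-0.858, 3.018, 0.007]
ft_force: [-0.1, -0.1, -1.3]
width: 49.9
```

Run:
```python
from h import *
st()
d=snap('scene','scene10'); st()
a=d['frame'][60:300,160:400,::-1]; cv2.imwrite('pics/sz10.png',cv2.resize(a,None,fx=2.5,fy=2.5,interpolation=cv2.INTER_CUBIC))
```

```text
t 14.15 p [561.1  55.2 195.4] yawy 2.1245 z [ 0.003  0.006 -1.   ] F [-0.1 -0.1 -1.3] w 49.9 q [ 0.07  0.37  1.79  0.01  0.98 -2.05]
t 14.2 p [561.1  55.2 195.4] yawy 2.1245 z [ 0.002  0.006 -1.   ] F [ 0.1 -0.3 -0.1] w 49.9 q [ 0.07  0.37  1.79  0.01  0.98 -2.05]
```

View pics/sz10.png

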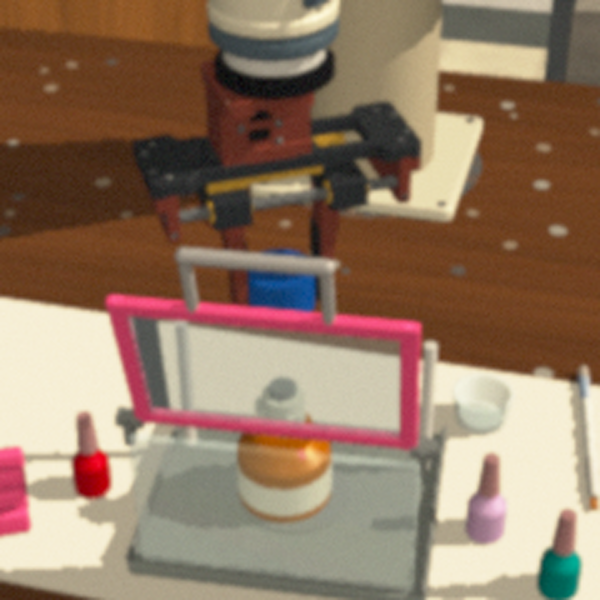

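```bash
python3 -c "
from h import *
print(ctrl.close_job()); st()"
```

```text
the job is handed in; nothing more can be done
None
the job is handed in; nothing more can be done
```

The job is handed in and, by my checks, every step was completed; no verdict was reported. It took about 14 s of the 61 s allowed.

- **Cover:** I gripped the steel bar and swung the cover back at roughly 0.8 rad/s by my estimate, until the stop pushed back with about 22 N at an estimated angle of 1.85 rad. I then let go. It rested open in every later picture, including the last one.
- **Cap:** I pressed it down about 5.5 mm with 9 to 14 N and kept it pressed while turning it counter-clockwise. The gripper turned about 56°, and the pointer in the images moved about 56 to 63°. It then lifted off with no resistance.
- **Final state:** The cap is held upright (49.9 mm opening, tool within 0.01 rad of vertical). It is still, about 96 mm above the jar's mouth and roughly 1 mm off its axis. The jar's neck is bare. The bottles and dish in the last picture stand where they were; I judged that by eye and did not measure it. The file and most of the separator were outside that crop.

**Small disagreements:**
- The bar slid or the hinge estimate was off by about 3 to 5 mm during the swing.
- The two cameras placed the cap about 3 mm apart, so I used the middle, and the grip closed evenly on it.

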